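Roll the tube up the ramp into the warmer's cradle

ROBOT

A 6-joint arm with a two-finger parallel gripper is mounted at the origin on the work surface. World frame = base frame: x ahead of the robot, y to its left, z up, the work surface at z = 0. Lengths are in m, angles in rad, forces in N, time in s.
With the tool pointing down it reaches from about 0.325 to 0.925 m from the base axis. Payload 3.1 kg.
Tool frame: the origin (TCP) lies at the very end of the fingers, on their centre line; the grasp point (between the pads) lies 19 mm behind it (env.grip_point_offset is the distance from the TCP to the grasp point, in m); z points along the fingers, y is the direction in which the jaws open and shut (so a half turn about z gives the same grasp; the last joint's range is limited). The gripper opens to 85 mm and grips with 20 to 120 N. Pads are 22 mm wide; open, the fingers measure 114 mm over their backs; the gripper's body (76 mm by 85 mm) begins 54 mm behind the grasp point. The pads swing forward as they close: fully open they stand 13 mm farther back than shut.
Start: joints at [1.057, 0.217, 1.613, -0, 1.311, -0.112], TCP at [0.244, 0.575, 0.231] pointing down, gripper open.
Joint ranges: [-2.75, 2.75], [-0.78, 2.1], [0.31, 2.55], [-1.13, 4.27], [0.13, 2.63], [-2.58, 2.58]. Speed limits (rad/s): [2.79, 2.79, 3.14, 3.14, 3.14, 3.14].

INTERFACE

Orientations are given as a unit quaternion [w, x, y, z].
In Python, from plant import env gives the robot as it stands. The module is installed in compiled form; this text tells all that it offers. Calls block until the motion is done:
- env.goto(position, orientation): joint-space move of the TCP to a pose.
- env.servo_line(position, rot=None, feed=0.15, f_stop=None): straight line of the TCP; rot=None keeps the orientation; feed is the mean speed in m/s. With f_stop (N) it stops when the force on the tool has changed by that much, and returns True; else False.
- env.move_joints(angles): joint-space move.
- env.gripper_to(opening, newtons=None): finger opening in m; newtons is the grip in N (None keeps the last); returns when the fingers have stopped.
- env.dwell(seconds).
- env.inverse_kinematics(position, orientation): joint angles nearest the present ones, or None.
- env.sense(): the state.
- env.grab_frame(name): name is "scene" or "side" or "wrist"; returns (picture, depth): 480x640x3 uint8, red, green, blue; 480x640 float32, m along the optical axis (not along the pixel's ray), 0 where there is no reading.
- env.calibration(name): a dict with "fx", "fy", "cx", "cy" (pixels), "R" (3x3) and "t" (3): a world point X has camera coordinates R X + t; the wrist camera has in their place "T_tool_cam" (4x4, takes a point from camera to tool coordinates, whose origin is the TCP and whose axes are the flange's). Camera axes: x right, y down, z forward; pixel columns grow to the right and rows downward; lengths in m; the calibration is good to about 2 mm. The wrist camera is an equidistant fisheye: a pixel r from the principal point sees the ray r / f radians off the axis. A picture is of the moment at which its call begins: read the wrist's pose just before it. calibration takes no time and is no camera call.
A pose or a line that the arm cannot do raises env.PlanningError and nothing moves.
- env.close_job(): hands the job in, once; it reports no verdict.
Trained networks look in the newest picture that a camera, given by its name, has taken for a name from the list of things; names that differ only in an ending like _2 or _b are one class to them, and where a whole thing is asked for, a point or a joint stands for the part that bears it (a point fixed in the world has none). Each returns a list of dicts, best first, with "score" (0 to 1); they miss things now and then, are a little off and sometimes report something else, mostly with a low value. They report only what shows in the picture. A call takes as long as a camera call. They do not tell look-alikes from the thing itself.
- env.regions_of(camera, target): "pixels" (480x640 bool, what is visible of it) and "rect" ([left, top, right, bottom] in pixels, round what is visible of it).
The state is a dict: "time": time; "q": joint angles; "qvel": joint speeds; "joint_efforts": joint torques, N m; "position": TCP position; "tool_rot": TCP orientation; "force": force on the tool from outside, world axes, zero at the start; "wrist_torque": the same for the moment, N m; "gripper_width": finger opening in m.
Only numpy, scipy, OpenCV 4.12 (cv2) and the standard library are available. Lean on these libraries where they do the work, as an engineer would, in place of code of your own. Each camera call takes 0.05 s, during which the arm holds its last target.

TASK

Push the capped roller tube slowly from behind with your fingertips, up the warmer's loading ramp and over the edge at the top, so that it comes to rest lying in the cradle against the stop. Keep the fingers behind it all the way up so that it never runs loose or rolls back down the ramp, do not pick it up, and leave the bottle, the tip box and the jar standing where they are. Finish with the hand clear.

Things in the scene. Friction and masses are not known exactly. Their poses are not given: they have to be found in the camera images.
- tube: White plastic roller tube with a blue cap at each end, a plain cylinder 44 mm in diameter and 140 mm long over the caps, about 0.25 kg, rolls freely. Origin on its axis at mid-length; its own y runs along the axis (x and z turn with it as it rolls). It starts lying across the level dark steel apron at the low end of the ramp.
- ramp_stand: Fixed tube warmer with loading ramp: dark steel deck 180 mm wide, bright steel curbs along both sides (inner faces at y = -84 and 84 mm, 14 mm above the deck), white housing at the top end. Origin on the bench under the ramp; x points level, up the ramp to the stop, y across, z up. On the ramp the tube rolls back down if left; past the top edge it drops into the cradle by itself and stays.
- apron_end (a point): Centre line of the level apron's free low end (stand x = -179 mm, height 12 mm). The apron, its top 12 mm above the bench, runs from here to ramp_foot. A rib 6 mm thick, 4 mm higher than the apron, closes it here.
- ramp_foot (a point): Point on the deck's centre line where the apron ends and the ramp begins (stand x = -60 mm, height 12 mm). The ramp rises at 8 degrees from here to ramp_crest.
- ramp_crest (a point): Point on the deck's centre line at the ramp's top edge (stand x = 80 mm, height 31.7 mm). Here a 5 mm step leads down into the cradle, whose level floor is 26.7 mm high, from x = 80 to 118 mm.
- cradle (a point): Where the middle of the tube's axis lies when it rests in the cradle touching the stop (stand x = 96 mm, y = 0, height 48.7 mm). The stop is the upright face at x = 118 mm of the white housing, 85 mm deep, 190 mm wide, 72 mm high (a knob on it reaches 87 mm).
- reagent_bottle: Glass bottle with blue cap, 64 mm wide, 120 mm high, standing beside the ramp on its -y side. Origin at the centre of its underside. Bystander.
- tip_box: White pipette tip box with blue insert, 120 x 80 mm, 61 mm high, beside the ramp on its +y side. Origin at the centre of its underside. Bystander.
- small_jar: Amber glass jar, 42 mm wide, 70 mm high, beside the apron on its -y side. Origin at the centre of its underside. Bystander.
Not all that is in view belongs to the job. Leave any brown or yellow look-alike of the tube alone.

How it is judged:
On the way:
1. the fingers push the tube past the middle of the ramp (x of tube in the frame of ramp_stand between 0 and 0.07 m and contact force between the fingers and tube above 0.02 N).
At the end, for the whole second after the job is handed in: The tube lies at rest in the cradle against the stop: its middle within 4 to 5 mm of its place along the ramp direction, 16 mm sideways, 3 to 4 mm in height, its axis within 0.06 rad of square; the bottle, tip box and jar stand within 15 mm of where they were (x of tube in the frame of ramp_stand between 0.091 and 0.1 m and z of tube in the frame of ramp_stand between 0.04468 and 0.05168 m and y of tube in the frame of ramp_stand between -0.016 and 0.016 m and angle between the y axis of tube and the y axis of ramp_stand, either way round below 0.06 rad and linear speed of tube below 0.02 m/s and distance of each of reagent_bottle, tip_box, small_jar from where it was at the start of the episode below 0.015 m and angle between each of reagent_bottle, tip_box, small_jar's own z axis and vertical below 0.2 rad); the robot touches nothing.
It fails at once if the tube runs loose on the ramp (over 0.18 m/s with no finger on it): rolled back or flicked (x of tube in the frame of ramp_stand between -0.05 and 0.07 m and contact force between the fingers and tube below 0.01 N and linear speed of tube above 0.18 m/s).
It fails at once if the tube is lifted off the deck (z of tube in the frame of ramp_stand above 0.066 m or (x of tube in the frame of ramp_stand below -0.06 m and z of tube in the frame of ramp_stand above 0.046 m) or (x of tube in the frame of ramp_stand below 0.01 m and z of tube in the frame of ramp_stand above 0.056 m)).
It fails at once if the bottle, tip box or jar is moved by more than 15 mm or tipped (distance of any of reagent_bottle, tip_box, small_jar from where it was at the start of the episode above 0.015 m or angle between any of reagent_bottle, tip_box, small_jar's own z axis and vertical above 0.2 rad).
It also fails if it takes over 37 s, if anything falls off the work surface, if the arm or the gripper's body presses on something with over 40 N, if the wrist force passes 120 N, or if a joint passes its speed limit or range.

## Working session

There is one attempt and no reset: what is moved stays moved. The work goes in short steps, each a Python script; the robot and the scene stay as the last script left them, time stands still between calls to the robot, and variables do not carry over. Pictures are saved under pics/ and viewed, and the job is handed in when it is done.

```bash
mkdir -p pics
python3 - <<'E'
from plant import env
import cv2,numpy as np
print(env.sense())
for n in ["scene","side","wrist"]:
    p,d=env.grab_frame(n); cv2.imwrite(f"pics/a_{n}.png",p[:,:,::-1]); np.savez(f"a_{n}.npz",p=p,d=d)
    for t in ["tube","ramp_stand","reagent_bottle","tip_box","small_jar"]:
        if n!="wrist": print(n,t,[(round(r["score"],2),r["rect"]) for r in env.regions_of(n,t)])
    print(env.calibration(n))
E
```

```text
{'time': 0.0, 'q': array([ 1.05679890e+00,  2.17734746e-01,  1.61494732e+00,  3.31663621e-06,
        1.31128673e+00, -1.12202808e-01]), 'qvel': array([ 2.99430551e-05,  1.08143840e-04, -8.14294595e-06, -7.52210043e-04,
       -2.11114947e-03, -4.85189915e-04]), 'joint_efforts': array([-1.03948008e-03, -3.96854925e+01, -3.03848970e+01, -1.88289687e-04,
        9.94276110e-03,  1.92048157e-05]), 'position': array([0.24399486, 0.57451718, 0.22997342]), 'tool_rot': array([-3.67461641e-04,  1.99548952e-01,  9.79887139e-01, -1.12981763e-03]), 'force': array([-1.61511853, -0.76395285,  0.48708537]), 'wrist_torque': array([-0.03318447, -0.00043099,  0.02070304]), 'gripper_width': 0.08537038276929072}
scene tube [(0.76, [155.8, 363.0, 264.1, 400.3]), (0.73, [309.7, 183.7, 377.6, 257.2]), (0.66, [196.5, 168.0, 225.4, 243.3])]
scene ramp_stand [(0.97, [266.4, 173.1, 541.4, 362.4])]
scene reagent_bottle [(0.87, [351.3, 299.5, 401.7, 370.0]), (0.29, [269.0, 174.1, 539.1, 360.7])]
scene tip_box [(0.7, [421.8, 158.1, 496.7, 222.9])]
scene small_jar [(0.57, [254.6, 238.0, 279.6, 286.0])]
{'fx': 518
[... 820 characters left out ...]
738512173, 'cy': 243.00379303491195, 'R': array([[ 0.83417746, -0.55146073, -0.00624762],
       [-0.35754632, -0.53215461, -0.76744518],
       [ 0.41989118,  0.64241928, -0.64108413]]), 't': array([-0.51318213,  0.23093203,  0.53966488])}
{'fx': 371.64829954431775, 'fy': 371.64829954431775, 'cx': 321.0378610679203, 'cy': 237.49322198886406, 'T_tool_cam': array([[-2.92385852e-04, -9.45347178e-01, -3.26065373e-01,
         8.39972848e-02],
       [ 9.99999857e-01, -1.30577721e-04, -5.18130854e-04,
         2.32191484e-04],
       [ 4.47236668e-04, -3.26065478e-01,  9.45347081e-01,
        -1.42391977e-01],
       [ 0.00000000e+00,  0.00000000e+00,  0.00000000e+00,
         1.00000000e+00]])}
```

View pics/a_scene.png

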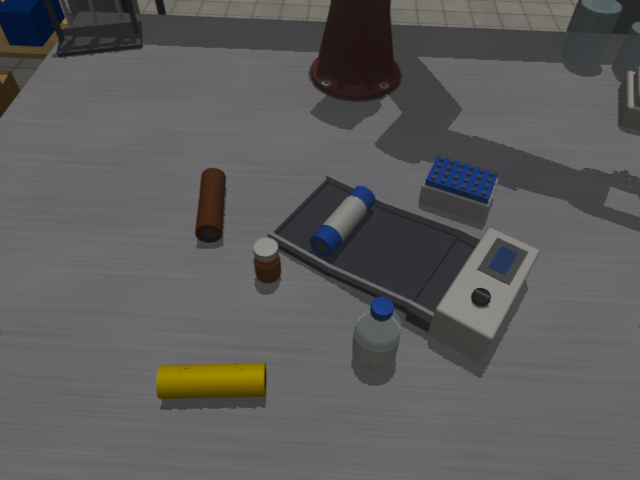

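View pics/a_side.png

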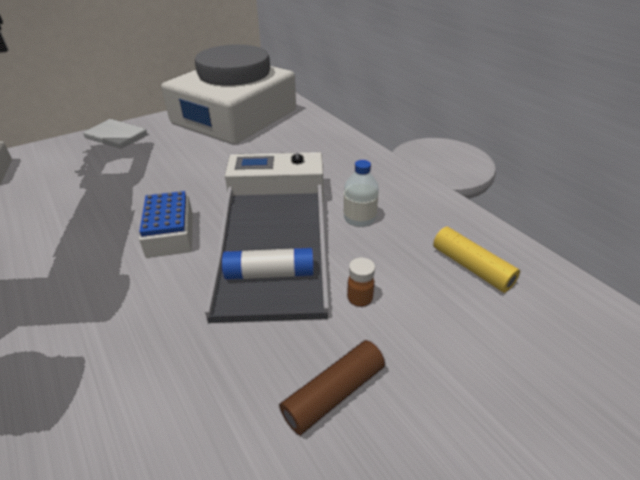

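Run:
```python
import cv2,numpy as np
p=np.load("a_scene.npz")["p"][150:410,140:560,::-1]
cv2.imwrite("pics/a_crop.png",cv2.resize(p,None,fx=1.9,fy=1.9,interpolation=cv2.INTER_CUBIC))
```

```text
(no output)
```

View pics/a_crop.png

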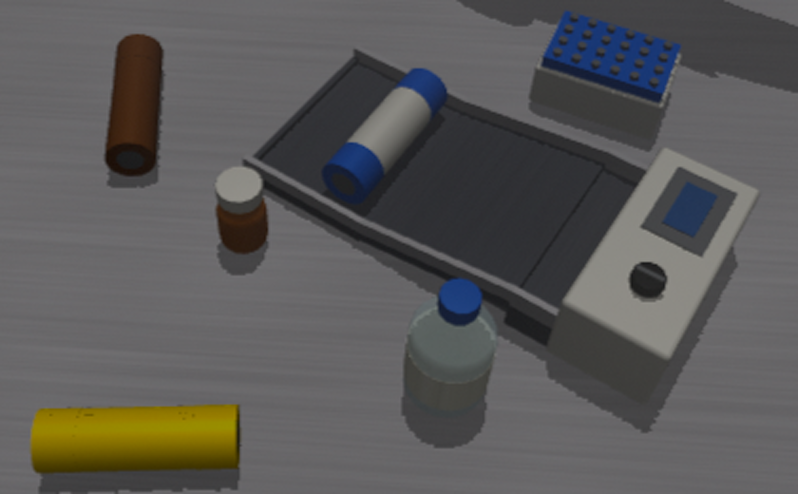

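The candidates are the white tube with blue caps at scene (343,220), the brown one at (210,205) and the yellow one at (212,380). The close crop confirms that the white and blue tube lying on the apron is the one to push. It lies slightly skewed. Next I measure the poses.

```bash
cat > h.py <<'E'
import numpy as np,cv2
def cloud(d,c):
    v,u=np.mgrid[:480,:640]; z=d
    X=np.stack([(u-c["cx"])/c["fx"]*z,(v-c["cy"])/c["fy"]*z,z],-1)
    return (X-c["t"])@c["R"]   # R^T (X-t)
E
python3 - <<'E'
from plant import env
from h import *
from scipy.optimize import least_squares
P={}
for n in ["scene","side"]:
    a=np.load(f"a_{n}.npz"); W=cloud(a["d"],env.calibration(n)); ok=a["d"]>0; p=a["p"].astype(int)
    env.grab_frame(n)
    r=env.regions_of(n,"ramp_stand")[0]; m=r["pixels"]&ok
    print(n,m.sum())
    m=cv2.erode(m.astype(np.uint8),np.ones((3,3)))>0
    Q=W[m]
    print("z pct",np.percentile(Q[:,2],[1,5,50,95,99]))
    top=Q[(Q[:,2]>.066)&(Q[:,2]<.078)]; print("top z",np.median(top[:,2]),"rect",cv2.minAreaRect(top[:,:2].astype(np.float32)),len(top))
    A=Q[Q[:,2]>.008]; print("all",cv2.minAreaRect(A[:,:2].astype(np.float32)))
    # bench z
    b=(np.abs(W[...,2])<.02)&ok; print("bench z",np.median(W[b][:,2]))
    rs=env.regions_of(n,"tube")
    for r in rs:
        mm=r["pixels"]&ok; col=p[mm].mean(0); T=W[mm]; print("tube",r["rect"],col,T.mean(0))
        if col[2]>col[0]: 
            T=W[cv2.erode(mm.astype(np.uint8),np.ones((3,3)))>0]; T=T[T[:,2]>.02]
            def f(x): # cx,cy,yaw, z fixed by fit
                d=np.array([np.cos(x[2]),np.sin(x[2])]); q=T[:,:2]-x[:2]; nrm=q@np.array([-d[1],d[0]])
                return np.hypot(nrm,T[:,2]-x[3])-.022
            c=T.mean(0); y0=np.radians(cv2.minAreaRect(T[:,:2].astype(np.float32))[2])
            best=min((least_squares(f,[c[0],c[1],y,.034],loss="soft_l1",f_scale=.002) for y in np.arange(0,3.1,.3)),key=lambda s:s.cost)
            x=best.x; d=np.array([np.cos(x[2]),np.sin(x[2])]); s=(T[:,:2]-x[:2])@d; lo,hi=s.min(),s.max()
            print(" FIT c",x[:2]+d*(lo+hi)/2,"yaw",x[2],"z",x[3],"len",hi-lo,"rms",np.sqrt(np.mean(best.fun**2)))
    np.save(f"stand_{n}.npy",Q)
    for t in ["reagent_bottle","tip_box","small_jar"]:
        for r in env.regions_of(n,t)[:1]:
            mm=r["pixels"]&ok;T=W[mm]; print(t,T.mean(0),T.min(0),T.max(0))
E
```

```text
scene 22053
z pct [0.00789285 0.00994521 0.02594476 0.07258917 0.08112356]
top z 0.07096670857738725 rect ((0.636777400970459, 0.2014686018228531), (0.0838722437620163, 0.18794476985931396), 59.2303466796875) 5565
all ((0.5600430965423584, 0.07150612771511078), (0.38572046160697937, 0.18905429542064667), 59.2303466796875)
bench z -0.0012281655061153031
tube [155.1, 362.7, 266.5, 403.0] [121.19030047 102.9704797    4.40722193] [ 0.8048983  -0.17765628  0.03513792]
tube [309.6, 184.2, 375.2, 259.9] [67.20037987 75.45204179 93.11538462] [ 0.51657086 -0.01470965  0.04573284]
 FIT c [ 0.50455633 -0.01389586] yaw 2.620863467751462 z 0.03258337831249746 len 0.1404599265398294 rms 0.003800399817998414
tube [195.3, 167.7, 226.0, 244.9] [54.52979066 34.85668277 22.75738057] [ 0.48541657 -0.24157971  0.03380771]
reagent_bottle [0.74266677 0.03698878 0.07093474] [ 0.64446434  0.00725639 -0.00324661] [0.76011127 0.08232468 0.12128828]
tip_box [0.4230468  0.18694127 0.04302323] [ 0.35461229  0.12308108 -0.00248899] [0.46282351 0.26346961 0.06291425]
small_jar [ 0.60858444 -0.12850112  0.04712598] 
[... 553 characters left out ...]
c [ 0.50126897 -0.01378928] yaw 2.617532089311451 z 0.0338717186270695 len 0.13866838955169564 rms 0.0009574352405988427
tube [278.2, 341.2, 382.9, 438.3] [87.12397492 59.4143753  42.68861553] [ 0.4595378  -0.25510866  0.0366661 ]
tube [429.6, 227.1, 521.7, 293.9] [169.41792295 146.27847571  67.25837521] [ 0.78550728 -0.19033004  0.03292257]
reagent_bottle [0.71120285 0.02272426 0.06296908] [0.69078726 0.00483849 0.00110166] [0.74709838 0.06068199 0.121221  ]
tip_box [0.39556807 0.16557576 0.04421095] [0.34316685 0.11965979 0.00076375] [0.45959834 0.25574315 0.06306633]
small_jar [ 0.59006028 -0.13927674  0.04514767] [ 0.57471766 -0.15308236 -0.00181304] [ 0.66356141 -0.05070204  0.07235818]
```

```bash
cat >> h.py <<'E'
O=np.array([.551,.0625]); YAW=np.radians(59.0)
ex=np.array([np.cos(YAW),np.sin(YAW)]); ey=np.array([-ex[1],ex[0]])
def S2W(x,y,z): return np.array([*(O+x*ex+y*ey),z])
def W2S(p): 
    p=np.asarray(p); q=p[...,:2]-O; return np.stack([q@ex,q@ey,p[...,2]],-1)
from scipy.spatial.transform import Rotation as Rn
M=np.array([[ex[0],-ey[0],0],[ex[1],-ey[1],0],[0,0,-1]])
q=Rn.from_matrix(M).as_quat(); QT=np.array([q[3],q[0],q[1],q[2]])
def wcloud(d,c,s):
    v,u=np.mgrid[:480,:640]; dx=(u-c["cx"])/c["fx"]; dy=(v-c["cy"])/c["fy"]; r=np.hypot(dx,dy)+1e-9
    t=np.tan(np.minimum(r,1.4)); X=np.stack([dx/r*t*d,dy/r*t*d,d],-1)
    T=c["T_tool_cam"]; Xt=X@T[:3,:3].T+T[:3,3]
    w=s["tool_rot"]; return Xt@Rn.from_quat([w[1],w[2],w[3],w[0]]).as_matrix().T+s["position"]
E
python3 - <<'E'
from plant import env
from h import *
p=S2W(-.140,0.0,.13)
print(p,env.inverse_kinematics(p,QT), env.inverse_kinematics(S2W(.055,0,.04),QT))
env.goto(p,QT); env.gripper_to(.06)
s=env.sense(); print(s["time"],s["position"],s["force"],s["gripper_width"])
pic,d=env.grab_frame("wrist"); cv2.imwrite("pics/b_w.png",pic[:,:,::-1]); W=wcloud(d,env.calibration("wrist"),s)
np.savez("b_w.npz",p=pic,d=d,W=W)
for t in ["tube","ramp_stand"]:
    for r in env.regions_of("wrist",t)[:2]:
        m=cv2.erode((r["pixels"]&(d>0)).astype(np.uint8),np.ones((3,3)))>0; Q=W[m]; print(t,r["score"],r["rect"],Q.mean(0),W2S(Q).min(0),W2S(Q).max(0))
        if t=="ramp_stand":
            top=Q[(Q[:,2]>.066)&(Q[:,2]<.078)]; print(np.median(top[:,2]),len(top),cv2.minAreaRect(top[:,:2].astype(np.float32)))
            A=Q[Q[:,2]>.008]; print(cv2.minAreaRect(A[:,:2].astype(np.float32)))
pic,d=env.grab_frame("side"); cv2.imwrite("pics/b_s.png",pic[:,:,::-1])
print(env.sense()["time"])
E
```

```text
[ 0.47889467 -0.05750342  0.13      ] [-2.65144938e-01  2.73023970e-02  2.02829420e+00 -4.44089210e-16
  1.08599605e+00  2.75907131e-01] [ 6.80459692e-02  3.74433080e-01  1.81372322e+00 -4.44089210e-16
  9.53436350e-01  6.09098037e-01]
4.05 [ 0.47894107 -0.05728739  0.12999424] [0.22498041 0.35551884 0.28771298] 0.060234289008539894
tube 0.61 [203.6, 133.1, 433.1, 207.5] [ 0.50279554 -0.01110572  0.0520075 ] [-0.11356865 -0.06632252  0.03488904] [-0.06775641  0.07357409  0.05784325]
tube 0.58 [350.8, 348.2, 477.6, 426.9] [ 0.46136913 -0.22655629  0.02488608] [-0.32459677 -0.14242094  0.00734442] [-0.12925556 -0.01527767  0.20304566]
4.25
```

View pics/b_w.png

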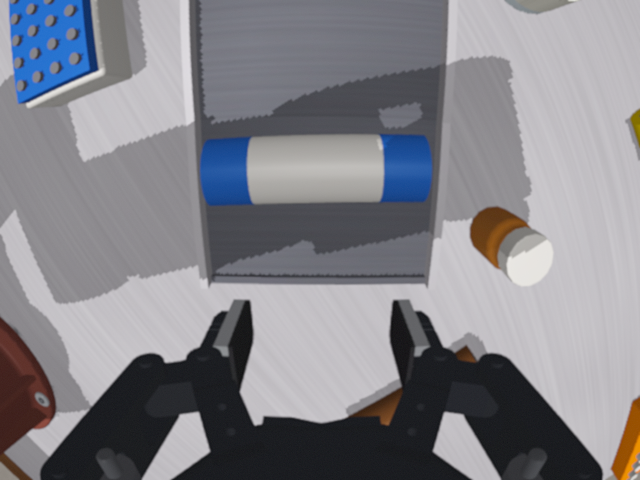

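View pics/b_s.png

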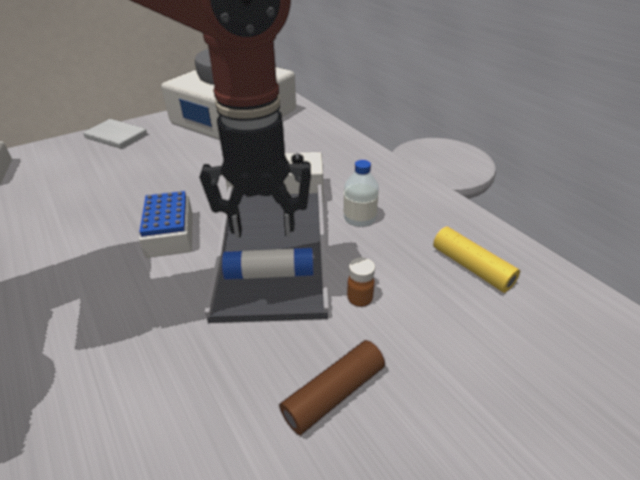

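The wrist image shows the tube square across the apron at (317,170), between the curbs. The rib is at row 280 and the finger tips at (240,305) and (400,305). I check the rib and curbs against my stand frame, then lower the hand behind the tube.

Run:
```python
from plant import env
from h import *
W=W2S(np.load("b_w.npz")["W"])
for c in (280,318,360): print(c,[tuple(np.round(W[r,c]*1e3,0)) for r in range(262,296,3)])
for r in (110,230): print(r,[tuple(np.round(W[r,c]*1e3,0)) for c in list(range(180,216,4))+list(range(424,460,4))])
# finger tips
print([np.round(W[302,c]*1e3) for c in (238,242,246,398,404)])
```

```text
280 [(np.float64(-165.0), np.float64(31.0), np.float64(11.0)), (np.float64(-168.0), np.float64(31.0), np.float64(12.0)), (np.float64(-170.0), np.float64(31.0), np.float64(13.0)), (np.float64(-173.0), np.float64(32.0), np.float64(12.0)), (np.float64(-175.0), np.float64(32.0), np.float64(13.0)), (np.float64(-176.0), np.float64(31.0), np.float64(16.0)), (np.float64(-178.0), np.float64(31.0), np.float64(17.0)), (np.float64(-181.0), np.float64(32.0), np.float64(16.0)), (np.float64(-192.0), np.float64(34.0), np.float64(-0.0)), (np.float64(-195.0), np.float64(34.0), np.float64(-1.0)), (np.float64(-197.0), np.float64(34.0), np.float64(1.0)), (np.float64(-200.0), np.float64(34.0), np.float64(0.0))]
318 [(np.float64(-165.0), np.float64(2.0), np.float64(11.0)), (np.float64(-168.0), np.float64(2.0), np.float64(11.0)), (np.float64(-169.0), np.float64(2.0), np.float64(13.0)), (np.float64(-173.0), np.float64(2.0), np.float64(11.0)), (np.float64(-175.0), np.float64(2.0), np.float64(13.0)), (np.float64(-176.0), np.float64(2.0), np.float64(16.0)), (np.float64(-179.0), np.float64(2.0), np.float64(15.0)
[... 2551 characters left out ...]
float64(12.0)), (np.float64(-140.0), np.float64(-78.0), np.float64(11.0)), (np.float64(-139.0), np.float64(-81.0), np.float64(12.0)), (np.float64(-136.0), np.float64(-81.0), np.float64(21.0)), (np.float64(-135.0), np.float64(-83.0), np.float64(26.0)), (np.float64(-135.0), np.float64(-86.0), np.float64(26.0)), (np.float64(-143.0), np.float64(-98.0), np.float64(-0.0)), (np.float64(-143.0), np.float64(-102.0), np.float64(-1.0)), (np.float64(-144.0), np.float64(-106.0), np.float64(-1.0)), (np.float64(-143.0), np.float64(-109.0), np.float64(-1.0))]
[array([-128.,   34.,  142.]), array([-129.,   32.,  141.]), array([-128.,   30.,  142.]), array([-128.,  -31.,  142.]), array([-129.,  -34.,  141.])]
```

The frame agrees with the wrist view to about 2 mm. At 60 mm opening the finger tips stand about 11 mm behind the TCP, so I keep the TCP just above the deck.

```bash
sed -i 's/^O=.*YAW=/O=np.array([.551,.0625])+.002*np.array([-.857,.515]); YAW=/' h.py
python3 - <<'E'
from plant import env
from h import *
env.servo_line(S2W(-.140,0.001,.05),feed=.1)
print(env.servo_line(S2W(-.140,0.001,.0145),feed=.04,f_stop=5))
s=env.sense(); print(s["time"],W2S(s["position"]),s["force"])
pic,d=env.grab_frame("wrist"); cv2.imwrite("pics/c_w.png",pic[:,:,::-1]); W=W2S(wcloud(d,env.calibration("wrist"),s))
print([np.round(W[r,c]*1e3) for r in (300,302,305) for c in (242,402)])
for r in env.regions_of("wrist","tube")[:1]:
    m=cv2.erode((r["pixels"]&(d>0)).astype(np.uint8),np.ones((3,3)))>0; Q=W[m]; print(r["rect"],np.percentile(Q,[1,50,99],axis=0))
pic,d=env.grab_frame("side"); cv2.imwrite("pics/c_s.png",cv2.resize(pic[130:350,130:430,::-1],None,fx=2.6,fy=2.6))
E
```

```text
False
6.2333 [-0.13990567  0.00073262  0.01468414] [-0.38818526 -0.57515805 -0.37326729]
[array([-129.,   33.,   24.]), array([-129.,  -33.,   24.]), array([-129.,   33.,   26.]), array([-129.,  -32.,   26.]), array([-128.,   32.,   29.]), array([-128.,  -31.,   30.])]
[104.2, 149.9, 538.2, 285.3] [[-0.10751497 -0.06611168  0.03750037]
 [-0.08462098  0.00128553  0.05350881]
 [-0.06842962  0.06939721  0.05669285]]
```

View pics/c_w.png

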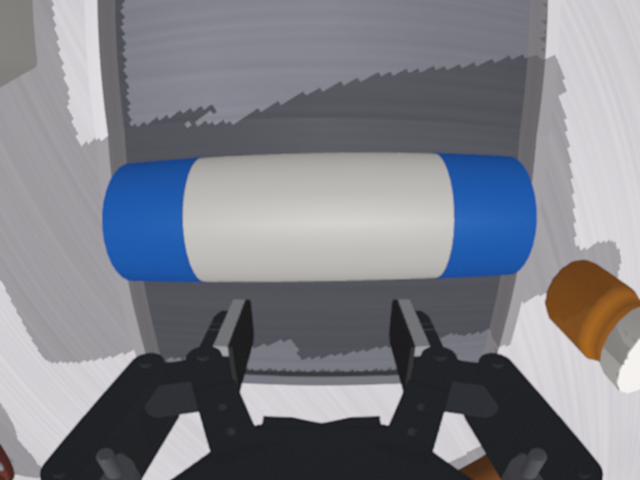

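View pics/c_s.png

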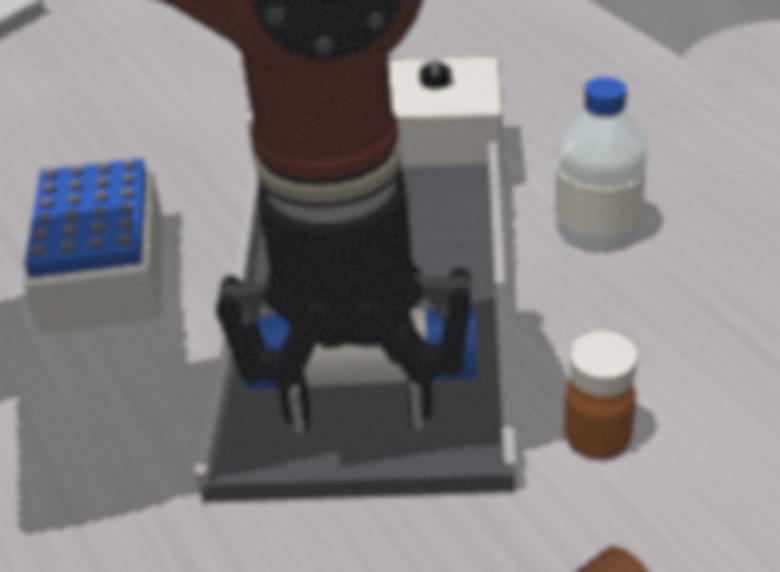

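The fingers are down behind the tube, with tips at about z = 24 mm against the axis at 34 mm. Both face the white body at (240,300) and (400,300). Now I push.

```bash
cat > look.py <<'E'
from plant import env
from h import *
def look(tag):
    s=env.sense(); print(s["time"],W2S(s["position"]),s["force"])
    pic,d=env.grab_frame("wrist"); cv2.imwrite(f"pics/{tag}_w.png",pic[:,:,::-1]); W=W2S(wcloud(d,env.calibration("wrist"),s))
    for r in env.regions_of("wrist","tube")[:1]:
        m=cv2.erode((r["pixels"]&(d>0)).astype(np.uint8),np.ones((3,3)))>0; Q=W[m]; print(r["score"],r["rect"],np.percentile(Q,[1,50,99],axis=0).round(4))
E
python3 - <<'E'
from look import *
z=lambda x:.0145+max(0,x+.075)*.1405
print(env.servo_line(S2W(-.122,.001,z(-.122)),feed=.03))
print(env.servo_line(S2W(-.075,.001,z(-.075)),feed=.03,f_stop=15))
look("d")
print(env.servo_line(S2W(.0,.001,z(0)),feed=.03,f_stop=15))
look("e")
E
```

```text
False
False
8.85 [-0.07509281  0.00103656  0.01446785] [-1.01792425 -2.31788313  1.12154308]
0.82 [107.8, 197.0, 534.4, 324.0] [[-0.0563 -0.0655  0.0368]
 [-0.0331  0.0016  0.0555]
 [-0.0192  0.0702  0.0591]]
False
11.625 [-0.00010488  0.00102033  0.02502729] [-2.21008296 -2.42474126  1.54992805]
0.59 [108.8, 198.0, 535.7, 326.7] [[ 0.0183 -0.0654  0.0471]
 [ 0.0416  0.0019  0.066 ]
 [ 0.0551  0.0699  0.0696]]
```

View pics/e_w.png

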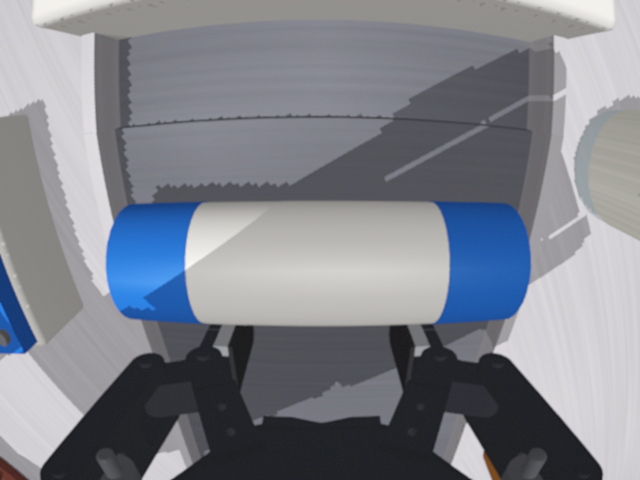

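The tube rests square on both finger tips at stand x ≈ 34 mm. The crest line is at row 120. I continue over the crest.

Run:
```python
from look import *
z=lambda x:.0145+max(0,x+.075)*.1405
print(env.servo_line(S2W(.053,.001,z(.053)),feed=.03,f_stop=15))
env.dwell(.5)
look("f")
```

```text
False
14.1583 [0.05300961 0.00097055 0.03250759] [-0.21033785 -0.07795909 -0.69002304]
0.61 [111.4, 166.8, 535.5, 283.5] [[ 0.0824 -0.066   0.0579]
 [ 0.1042  0.0016  0.0685]
 [ 0.1188  0.0697  0.0715]]
```

View pics/f_w.png

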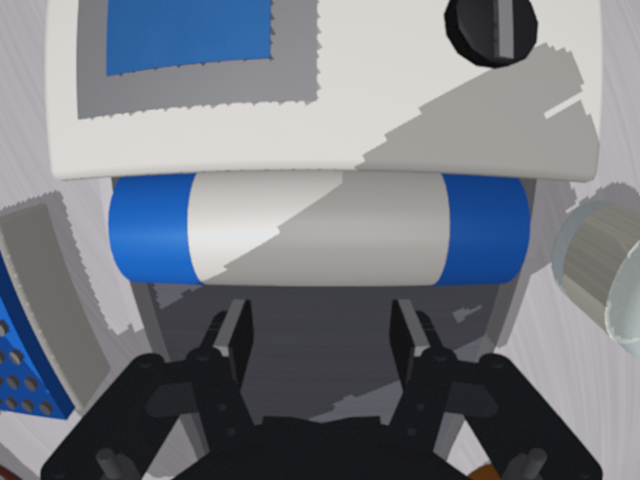

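The tube has dropped into the cradle and lies against the housing at (320,228). The fingers are clear. I back off, lift and check.

Run:
```python
from look import *
env.servo_line(S2W(.02,.001,.045),feed=.08)
env.servo_line(S2W(-.03,.001,.20),feed=.12)
s=env.sense(); look("g")
from scipy.optimize import least_squares
for n in ("scene","side"):
    p,d=env.grab_frame(n); cv2.imwrite(f"pics/g_{n}.png",p[:,:,::-1]); W=W2S(cloud(d,env.calibration(n)))
    for t in ("tube","reagent_bottle","tip_box","small_jar"):
        r=env.regions_of(n,t)
        if t!="tube": print(n,t,[(round(k["score"],2),k["rect"]) for k in r[:1]]); continue
        for k in r:
            m=cv2.erode((k["pixels"]&(d>0)).astype(np.uint8),np.ones((3,3)))>0
            if m.sum()<50: continue
            c=p[m].mean(0)
            if c[2]>c[0]-3: 
                T=W[m]; T=T[T[:,2]>.035]
                f=lambda x: np.hypot(T[:,0]-x[0]-x[1]*T[:,1],T[:,2]-x[2])-.022
                b=least_squares(f,[.096,0,.0487],loss="soft_l1",f_scale=.002); print(n,k["rect"],"x,skew,z",b.x,"y",(T[:,1].min()+T[:,1].max())/2,"rms",np.sqrt((b.fun**2).mean()))
print(env.sense()["time"])
```

```text
16.3583 [-0.03018943  0.00161776  0.1989174 ] [-0.3880634  -0.3863805  -0.52411888]
0.95 [580.2, 197.1, 635.2, 312.5] [[-0.1424 -0.3755  0.0069]
 [-0.0673 -0.3163  0.0389]
 [-0.015  -0.2807  0.0449]]
scene [414.5, 226.7, 480.6, 309.3] x,skew,z [0.09981953 0.00578958 0.04733964] y -0.001010427630070955 rms 0.004104319364522447
scene reagent_bottle [(0.59, [351.7, 297.9, 399.1, 369.4])]
scene tip_box [(0.67, [422.6, 157.6, 497.3, 222.2])]
scene small_jar [(0.82, [254.3, 240.1, 280.6, 283.1])]
side [231.9, 180.8, 311.9, 201.9] x,skew,z [0.09817905 0.0053502  0.04841615] y 0.0028563507268961133 rms 0.001271373690976492
side reagent_bottle [(0.68, [343.7, 157.8, 377.5, 227.9])]
side tip_box [(0.87, [140.0, 190.5, 194.4, 257.4])]
side small_jar [(0.73, [346.1, 257.3, 374.3, 309.5])]
16.9583
```

View pics/g_scene.png

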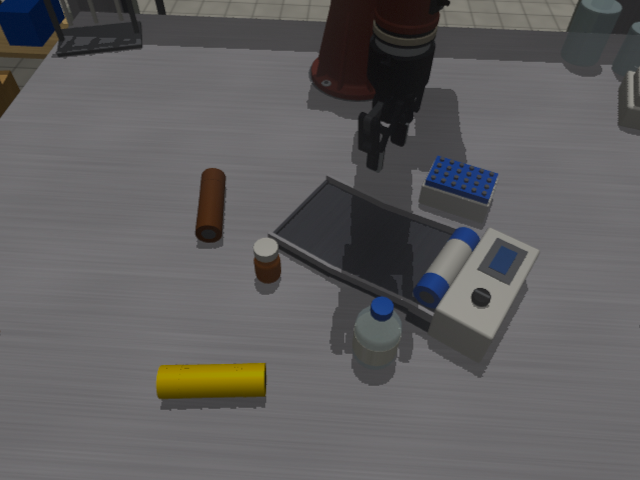

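View pics/g_w.png

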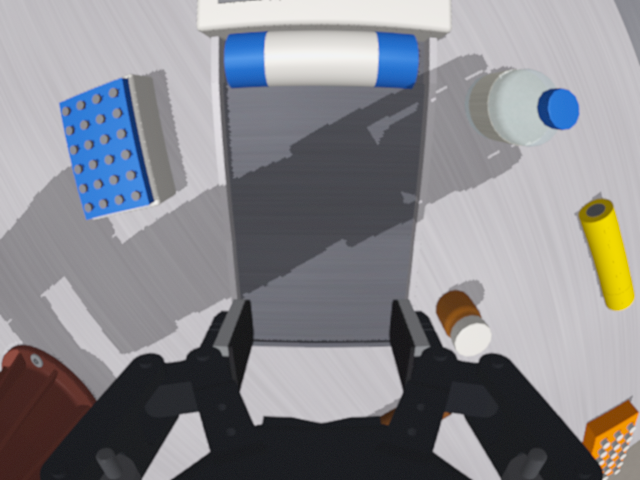

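The tube lies in the cradle against the stop, square to it, with the bystanders unmoved. I hand the job in.

```bash
python3 -c "
from plant import env
env.close_job(); print(env.sense()['time'])"
```

```text
the job is handed in; nothing more can be done
the job is handed in; nothing more can be done
```

The white and blue tube now lies in the cradle against the stop, and I handed the job in at about 17 s of the 37 s allowed. I pushed it from behind with both fingertips at about 0.03 m/s, along the apron, up the ramp and over the crest. A stop part-way, with the tube at about x = 34 mm, showed it square and resting on both fingertips. I then backed the hand off and lifted it clear.

Last checks:
- **Along the ramp:** x measured 98 mm in the side camera and 100 mm in the scene camera, against 96 mm when touching the stop. That is 2 to 4 mm too far, and the scene value is at the edge of the allowed band. I put this down to my roughly 3 mm uncertainty in the stand frame, since both pictures show the tube against the stop, which it cannot pass.
- **Height, skew and sideways:** z was about 47 to 48 mm (48.7 mm expected), the skew about 0.006 rad, and y within 3 mm.
- **Bystanders:** the bottle, tip box and jar show in the same place as at the start, within about 3 pixels.
- **Wrist camera:** in the final check its network found only the yellow look-alike. The wrist picture itself shows the tube in the cradle.

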